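# Load the varnishing spindles with chokes and cores

### The arm

A 6-joint arm with a two-finger parallel gripper is mounted at the origin on the work surface. World frame = base frame: x ahead of the robot, y to its left, z up, the work surface at z = 0. Lengths are in mm, angles in rad, forces in N, time in s.
With the tool pointing down it reaches from about 400 to 925 mm from the base axis. Payload 12.5 kg.
Tool frame: the origin (TCP) lies at the centre of the arm's flange, where the gripper is bolted on; the fingertips stand 190 mm ahead of it and the grasp point (between the pads) lies env.grip_point_offset ahead of it (env.grip_point_offset is the distance from the TCP to the grasp point, in mm); z points along the fingers, x is the direction in which the jaws open and shut, and the axes are right-handed (so a half turn about z gives the same grasp; the last joint's range is limited). The gripper opens to 95 mm and grips with 3 to 60 N. Pads are 20 mm wide; open, the fingers measure 119 mm over their backs; the gripper's body (75 mm by 180 mm) begins 59 mm behind the grasp point.
Start: joints at [1.095, 0.491, 1.559, -0, 1.092, -0.106], TCP at [225.87, 582.759, 404.761] pointing down, gripper open.
Joint ranges: [-3.1, 3.1], [-0.84, 2.19], [0.05, 2.79], [-1.13, 4.28], [0.06, 2.93], [-2.69, 2.69]. Speed limits (rad/s): [2.22, 2.22, 2.79, 3.14, 3.14, 3.14].

### API

Orientations are given as [roll, pitch, yaw] about the fixed x, y, z axes, in that order (R = Rz(yaw) Ry(pitch) Rx(roll)).
In Python, from cell import state, read_camera, camera_model, job_done, env gives the robot as it stands.
- The arm moves only by the tool arm_command, never from a script. Its argument "steps" is a list of rows, each a list of 6 numbers: the shift along the tool's x, y, z in cm, then the turn, a rotation vector about the tool's x, y, z in degrees. In form: [[dx, dy, dz, rx, ry, rz], ...]. A call has 1 to 12 rows; each row is the pose to reach, as a shift and turn from the pose commanded when the call began, along the tool's axes at that moment; what a row does not reach only later rows make up. A row lasts 1/12 s, in which the tool goes at most 41.7 mm and 7.16 degrees, less where a joint would pass 70% of its speed; a pose out of reach is approached as far as the arm can. A call with a gripper value outside its range is refused whole. "jaw" is the finger opening in cm, from 0 to 9.51, set as the call begins (left out, the last holds). The fingers move at their own pace and stop on an object; the grip force is fixed at half the most. Time passes only in rows, so rows that repeat a pose let the fingers close. It gives the time, the measured TCP pose, the force and the opening at its end, in the units of the state.
- state(): the state, without advancing time (a new reading comes with each control period).
- read_camera(name): name is "scene" or "top"; returns the picture (400x640x3 uint8, red, green, blue); there is no depth.
- camera_model(name): a dict with "K" (3x3 intrinsics, pixels), "k1" (the pictures are not rectified: a ray, as slopes to the right and down, at radius r is drawn at 1 + k1 r^2 times it, then the intrinsics apply), "xyz" and "rotation" of the camera in the world. Camera axes: x right, y up, looking along -z (the intrinsics and any distortion apply to the point x, -y, -z); pixel columns grow to the right and rows downward; lengths in mm; the calibration is good to about 2 mm. A picture is of the moment at which its call begins. camera_model takes no time and is no camera call.
- job_done(): hands the job in, once; it reports no verdict.
The state is a dict: "t": time; "joints": joint angles; "qvel": joint speeds; "tau": joint torques, N m; "eef_pos": TCP position; "tcp_rot": TCP orientation; "ft_force": force on the tool from outside, world axes, zero at the start; "moment": the same for the moment, N m; "opening": opening from 0.0 (shut) to 1.0 (fully open).
Only numpy, scipy, OpenCV 4.12 (cv2) and the standard library are available. Lean on these libraries where they do the work, as an engineer would, in place of code of your own. Each camera call takes 0.05 s, during which the arm holds its last target. There are 200 camera calls.

### The job

Get the spindles ready for varnishing: thread the three copper-wound chokes onto the tall spindle and the two bare grey ferrite cores lying on the bench onto the short one, each stack sitting flat with its largest piece at the bottom and its smallest on top. Lower each piece down its spindle rather than dropping it, let go of everything, and leave the wire spool, coil former and screwdriver lying where they are.

Things in the scene. Friction and masses are not known exactly. Their poses are not given: they have to be found in the camera images.
- choke_large: the largest wound choke: a dark ring with turns of bare copper wire round it; outer diameter 60 mm, hole 28 mm, height 20 mm, about 240 g. Origin: centre of its underside, on the hole's axis; z along that axis, up; it lies flat on the bench at the start and is the same all round.
- choke_medium: the middle wound choke, like the large one; outer diameter 48 mm, hole 24 mm, height 17 mm, about 130 g. Origin: centre of its underside, on the hole's axis; z along that axis, up; it lies flat on the bench at the start and is the same all round.
- choke_small: the smallest wound choke, like the large one; outer diameter 38 mm, hole 20 mm, height 14 mm, about 60 g. Origin: centre of its underside, on the hole's axis; z along that axis, up; it lies flat on the bench at the start and is the same all round.
- core_large: the larger bare ferrite core: a smooth plain dark grey ring without wire; outer diameter 54 mm, hole 30 mm, height 16 mm, about 120 g. Origin: centre of its underside, on the hole's axis; z along that axis, up; it lies flat on the bench at the start and is the same all round.
- core_small: the smaller bare ferrite core, a smooth plain dark grey ring without wire; outer diameter 42 mm, hole 22 mm, height 12 mm, about 55 g. Origin: centre of its underside, on the hole's axis; z along that axis, up; it lies flat on the bench at the start and is the same all round.
- spindle_tall: the tall spindle, fixed to the bench: a square steel base plate 84 x 84 mm, 8 mm thick, with an upright aluminium post of 10 mm diameter at its centre whose blunt cone tip (the last 5 mm) ends 62 mm above the bench. Origin: underside of the base, on the post's axis, at bench height; z up along the post. The stack begins on the plate's top, at z = 8 mm.
- spindle_short: the short spindle, fixed to the bench: a round steel base disc of 84 mm diameter, 8 mm thick, with an upright aluminium post of 10 mm diameter at its centre whose blunt cone tip (the last 5 mm) ends 40 mm above the bench. Origin: underside of the base, on the post's axis, at bench height; z up along the post. The stack begins on the disc's top, at z = 8 mm.
- wire_spool: a small spool of copper wire standing on end among the pieces, white flanges of 42 mm diameter, 32 mm high; not part of the job. Origin: centre of its underside, z up.
- coil_former: a small coil former, grey block between two black end plates, 40 x 36 x 30 mm high; not part of the job. Origin: centre of its underside, z up.
- screwdriver: a screwdriver 150 mm long with a black handle, lying flat to the robot's right; not part of the job. Origin: under its middle; x along it towards the tip.
There are look-alikes about, which are no part of the job. Leave any pink or purple look-alike of the choke_large alone. Leave any pink or yellow look-alike of the spindle_tall alone.

How it is judged:
By the outcome, as a careful person would: the job done as asked, in the order asked, and still so for the second after the job is handed in, with the robot touching nothing.
It also fails if it takes over 112 s, if anything falls off the work surface, if the arm or the gripper's body presses on something with over 40 N, if the wrist force passes 120 N, or if a joint passes its speed limit or range.

## Working session

There is one attempt and no reset: what is moved stays moved. The work goes in short steps, Python scripts to look and compute and a tool call to move; the robot and the scene stay as the last step left them, time stands still between calls to the robot, and variables do not carry over. Pictures are saved under pics/ and viewed, about 12 in all and at most 16, crops included, and the job is handed in when it is done.

Besides the shell and the picture viewer there is one more tool, called after ">>>" by a JSON object that holds its "op" and its "data", one argument or row to a line. arm_command: Moves the arm, as the interface text tells. Its arguments: {"type":"object","properties":{"steps":{"type":"array"},"jaw":{"type":"number"}},"required":["steps"]}

```bash
ls; mkdir -p pics
python3 - <<'E'
from cell import *
import cv2
for n in("top","scene"):
    cv2.imwrite(f"pics/{n}0.png",cv2.cvtColor(read_camera(n),cv2.COLOR_RGB2BGR)); print(camera_model(n))
print(state(),env.grip_point_offset)
E
```

```text
pics
{'K': array([[420.039402  ,   0.        , 317.65153597],
       [  0.        , 420.039402  , 195.52188997],
       [  0.        ,   0.        ,   1.        ]]), 'k1': 0.016234608828040765, 'xyz': array([ 440.92042607,  -16.24992584, 1240.75038787]), 'rotation': array([ 0.1235038 ,  0.02497859, -1.59205042])}
{'K': array([[458.80923298,   0.        , 320.51866767],
       [  0.        , 458.80923298, 203.06886324],
       [  0.        ,   0.        ,   1.        ]]), 'k1': -0.0012488340473566163, 'xyz': array([913.08990665, 484.71110204, 857.03765145]), 'rotation': array([0.60962118, 0.01007782, 2.56683803])}
{'t': 0.1, 'joints': array([ 1.09538017e+00,  4.91554530e-01,  1.55938384e+00,  1.06090904e-05,
        1.09172147e+00, -1.05626496e-01]), 'qvel': array([ 0.000206  , -0.00233512, -0.0020818 ,  0.00027272,  0.00014118,
        0.0001239 ]), 'tau': array([ 2.26170727e-03, -6.13623047e+01, -2.58602160e+01,  6.94075646e-02,
        4.70330310e-02, -6.98753593e-05]), 'eef_pos': array([225.8734734 , 582.74077205, 404.18736421]), 'tcp_rot': array([-3.14147078e+00,  1.06024599e-03,  1.20100184e+00]), 'ft_force': array([ 0.23383002, -1.24325483,  0.47289723]), 'moment': array([-0.0421177 ,  0.02054937,  0.01567342]), 'opening': 1.002486130203074} 171.3
```

View pics/top0.png

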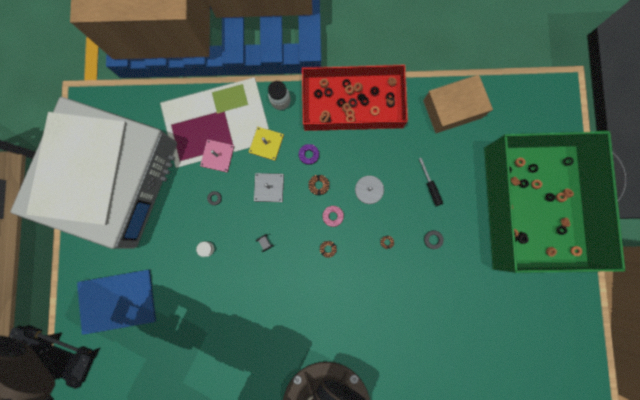

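View pics/scene0.png

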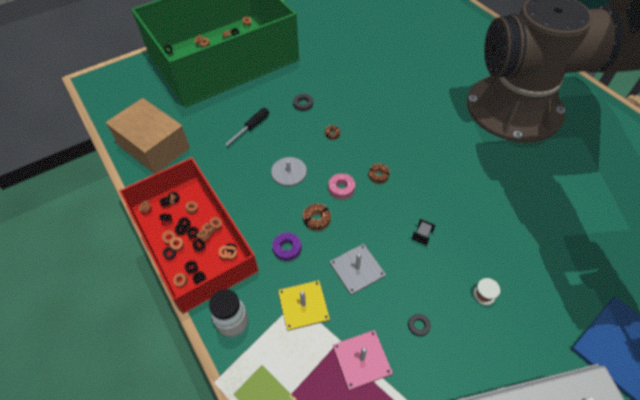

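Candidates in the top view are as follows.
- **Copper rings:** (319,185), (328,249) and (387,242). The purple ring at (309,154) and pink ring at (333,216) are decoys.
- **Grey cores:** (433,239) and (215,198).
- **Spindles:** grey square at (268,187) and grey disc at (369,189). The yellow (266,143) and pink (217,155) ones are decoys.
- **Bin contents:** not part of the job.

Next I'll check these in an enlarged crop.

```bash
cat > h.py <<'E'
import numpy as np, cv2
from scipy.spatial.transform import Rotation as Ro
from cell import *
def pix2w(n,uv,z):
    m=camera_model(n);K=m['K'];R=Ro.from_euler('xyz',m['rotation']).as_matrix()
    d=np.array([(uv[0]-K[0,2])/K[0,0],(uv[1]-K[1,2])/K[1,1]]);s=d.copy()
    for _ in range(10): s=d/(1+m['k1']*(s@s))
    v=R@np.array([s[0],-s[1],-1]);c=np.array(m['xyz'])
    return (c+v*(z-c[2])/v[2])[:2]
def w2pix(n,p):
    m=camera_model(n);K=m['K'];R=Ro.from_euler('xyz',m['rotation']).as_matrix()
    q=R.T@(np.array(p,float)-m['xyz']);s=np.array([q[0],-q[1]])/-q[2]
    s=s*(1+m['k1']*(s@s));return np.array([K[0,0]*s[0]+K[0,2],K[1,1]*s[1]+K[1,2]])
def grab(n,f,box,k):
    im=cv2.cvtColor(read_camera(n),cv2.COLOR_RGB2BGR);x0,y0,x1,y1=box
    cv2.imwrite(f"pics/{f}.png",cv2.resize(im[y0:y1,x0:x1],None,fx=k,fy=k,interpolation=cv2.INTER_CUBIC));return im
E
python3 - <<'E'
from h import *
im=cv2.imread("pics/top0.png")
a=cv2.resize(im[165:265,190:330],None,fx=5,fy=5,interpolation=cv2.INTER_CUBIC)
a=cv2.resize(im[165:265,190:450],None,fx=3,fy=3,interpolation=cv2.INTER_CUBIC)
b=cv2.imread("pics/scene0.png");b=cv2.resize(b[85:345,270:530],None,fx=1.1,fy=1.1)
cv2.imwrite("pics/c1.png",a)
# segment non-green components
for n,H in(("top",15),("scene",15)):
    im=cv2.imread(f"pics/{n}0.png").astype(int)
    B,G,R=im[...,0],im[...,1],im[...,2]
    m=((G-R<22)|(G<50)).astype(np.uint8)
    N,l,s,c=cv2.connectedComponentsWithStats(m)
    for i in range(1,N):
        if 60<s[i,4]<2500:
            p=c[i]; x,y,w,h=s[i,:4]
            print(n,p.round(1),s[i,:5],"ctr",(x+w/2,y+h/2),"w@7",pix2w(n,p,7).round(1))
E
```

```text
top [308.4 153.8] [298 144  22  21 307] ctr (np.float64(309.0), np.float64(154.5)) w@7 [721.4  36.4]
top [519.8 161.9] [515 157  11  10  81] ctr (np.float64(520.5), np.float64(162.0)) w@7 [ 680.  -585.6]
top [432.  187.7] [420 158  22  48 239] ctr (np.float64(431.0), np.float64(182.0)) w@7 [ 609.6 -325.8]
top [268.6 187.4] [254 173  30  29 794] ctr (np.float64(269.0), np.float64(187.5)) w@7 [622.6 156.8]
top [318.4 184.5] [308 175  22  20 299] ctr (np.float64(319.0), np.float64(185.0)) w@7 [627.7   8.4]
top [369.  189.4] [355 176  29  28 623] ctr (np.float64(369.5), np.float64(190.0)) w@7 [ 609.2 -141. ]
top [518.3 181.8] [511 177  17  10 106] ctr (np.float64(519.5), np.float64(182.0)) w@7 [ 621.  -576.9]
top [536.3 183.8] [531 179  12  10  82] ctr (np.float64(537.0), np.float64(184.0)) w@7 [ 613.7 -627.8]
top [560.5 195.4] [546 188  28  14 213] ctr (np.float64(560.0), np.float64(195.0)) w@7 [ 577.9 -693.8]
top [214. 198.] [207 192  14  13 102] ctr (np.float64(214.0), np.float64(198.5)) w@7 [594.9 319.9]
top [332.6 215.7] [322 205  22  22 337] ctr (np.float64(333.0), np.float64(216.0
[... 2109 characters left out ...]
220  23  25 307] ctr (np.float64(423.5), np.float64(232.5)) w@7 [453.8 166.6]
scene [286.4 246.1] [272 232  30  29 632] ctr (np.float64(287.0), np.float64(246.5)) w@7 [718.6  35.4]
scene [357.  268.8] [ 330  245   55   49 1548] ctr (np.float64(357.5), np.float64(269.5)) w@7 [624.4 161. ]
scene [486.1 291.1] [473 278  27  27 526] ctr (np.float64(486.5), np.float64(291.5)) w@7 [438.8 341.4]
scene [621.6 312.2] [608 297  32  30 348] ctr (np.float64(624.0), np.float64(312.0)) w@7 [252.4 515.6]
scene [418.8 324.6] [408 314  22  22 272] ctr (np.float64(419.0), np.float64(325.0)) w@7 [594.6 321.4]
scene [635.3 348. ] [629 340  11  21  99] ctr (np.float64(634.5), np.float64(350.5)) w@7 [290.4 573. ]
```

View pics/c1.png

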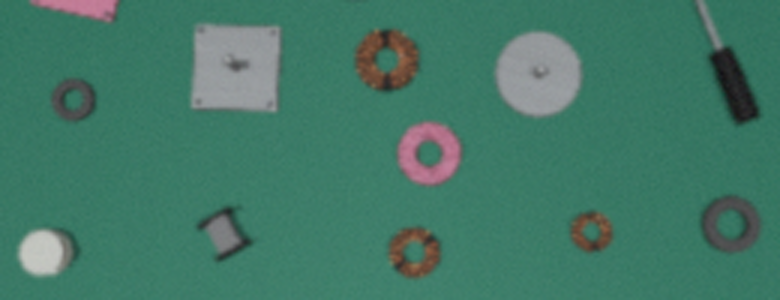

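Copper large, medium and small sit at top px (319,185), (328,249) and (387,242), with cores at (433,239) large and (214,198) small. The grey square spindle is at (269,187) and the grey disc at (369,189). I'll refine these with hull centroids and start moving to the first piece.

```bash
cat > loc.py <<'E'
from h import *
from scipy.optimize import least_squares
def cyl(r,z0,z1): 
    a=np.linspace(0,2*np.pi,40,endpoint=False);c=np.c_[r*np.cos(a),r*np.sin(a)]
    return np.vstack([np.c_[c,0*a+z0],np.c_[c,0*a+z1]])
sq=np.array([[i*42,j*42,z] for i in(-1,1) for j in(-1,1) for z in(0,8)],float)
O={'choke_large':(cyl(30,0,20),(319,185),(316,205)),'choke_medium':(cyl(24,0,17),(328,249),(379,165)),'choke_small':(cyl(19,0,14),(387,242),(333,126)),
'core_large':(cyl(27,0,16),(433,239),(303,95)),'core_small':(cyl(21,0,12),(215,198),(419,316)),
'spindle_tall':(np.vstack([sq,cyl(4,57,62)]),(268,187),(357,268)),'spindle_short':(np.vstack([cyl(42,0,8),cyl(4,35,40)]),(369,189),(288,171))}
def cen(p):
    h=cv2.convexHull(np.float32(p));m=cv2.moments(h);return np.array([m['m10'],m['m01']])/m['m00'],m['m00']
if __name__=="__main__":
  ims={n:cv2.imread(f"pics/{n}0.png").astype(int) for n in("top","scene")}
  for k,(P,*seeds) in O.items():
    out=[]
    for n,sd in zip(("top","scene"),seeds):
        im=ims[n];m=((im[...,1]-im[...,2]<22)|(im[...,1]<50)).astype(np.uint8)
        N,l,s,c=cv2.connectedComponentsWithStats(m)
        i=min((i for i in range(1,N) if 60<s[i,4]<2500),key=lambda i:np.hypot(*(c[i]-sd)))
        co=cv2.findContours((l==i).astype(np.uint8),cv2.RETR_EXTERNAL,cv2.CHAIN_APPROX_NONE)[0][0][:,0]
        t,A=cen(co)
        f=lambda q:cen([w2pix(n,p+[q[0],q[1],0]) for p in P])[0]-t
        r=least_squares(f,pix2w(n,t,7),x_scale=10,diff_step=1e-3); out.append(r.x)
        A2=cen([w2pix(n,p+[*r.x,0]) for p in P])[1]
        print(k,n,r.x.round(1),"area",A,round(A2))
    print("  mean",np.mean(out,0).round(1))
E
python3 loc.py
```

```text
choke_large top [627.    8.4] area 326.0 338
choke_large scene [626.    8.8] area 601.0 619
  mean [626.5   8.6]Traceback (most recent call last):
  File "loc.py", line 24, in <module>
    A2=cen([w2pix(n,p+[*r.x,0]) for p in P])[1]
            ~~~~~^^^^^^^^^^^^^^
  File "h.py", line 11, in w2pix
    m=camera_model(n);K=m['K'];R=Ro.from_euler('xyz',m['rotation']).as_matrix()
ValueError: time passes only in moves, steps and waits
```

>>> {"op": "arm_command", "data": {
  "steps": [
    [0, 0, 0, 0, 0, 7],
    [0, 0, 0, 0, 0, 14],
    [0, 0, 0, 0, 0, 21],
    [0, 0, 0, 0, 0, 28],
    [0, 0, 0, 0, 0, 35],
    [0, 0, 0, 0, 0, 42],
    [0, 0, 0, 0, 0, 49],
    [0, 0, 0, 0, 0, 56],
    [0, 0, 0, 0, 0, 63],
    [0, 0, 0, 0, 0, 68.8],
    [0, 0, 0, 0, 0, 68.8],
    [0, 0, 0, 0, 0, 68.8]
  ],
  "jaw": 7.5
}}

```text
t: 1.1
eef_pos: [225.9, 582.7, 404.5]
tcp_rot: [3.141, 0.0, 0.003]
ft_force: [0.1, 0.1, 0.6]
opening: 0.787
```

```bash
sed -i 's/^def pix2w/import functools\ncamera_model=functools.cache(camera_model)\ndef pix2w/' h.py; python3 loc.py
```

```text
choke_large top [627.    8.4] area 326.0 338
choke_large scene [626.    8.8] area 601.0 619
  mean [626.5   8.6]
choke_medium top [437.9 -15.1] area 209.5 218
choke_medium scene [436.5 -14.7] area 334.0 347
  mean [437.2 -14.9]
choke_small top [ 454.2 -186.3] area 130.5 144
choke_small scene [ 453.  -187.1] area 167.0 187
  mean [ 453.6 -186.7]
core_large top [ 458.4 -320.3] area 248.0 302
core_large scene [ 458.4 -320.1] area 239.5 313
  mean [ 458.4 -320.2]
core_small top [595.1 320.3] area 128.0 171
core_small scene [594.2 320.8] area 346.5 427
  mean [594.6 320.6]
spindle_tall top [623.6 157.4] area 773.0 804
spindle_tall scene [622.7 158.9] area 1526.0 1602
  mean [623.1 158.1]
spindle_short top [ 609.5 -141.1] area 599.0 638
spindle_short scene [ 609.2 -140.1] area 767.0 830
  mean [ 609.4 -140.6]
```

>>> {"op": "arm_command", "data": {
  "steps": [
    [2, 3, 0, 0, 0, 0],
    [4, 6, 0.5, 0, 0, 0],
    [6, 9, 1.5, 0, 0, 0],
    [8.2, 12, 3, 0, 0, 0],
    [10.5, 15, 4, 0, 0, 0],
    [12.5, 18, 5, 0, 0, 0],
    [14.6, 21, 6, 0, 0, 0],
    [16.7, 24, 7, 0, 0, 0],
    [18.8, 27, 8, 0, 0, 0],
    [20.9, 30, 9, 0, 0, 0],
    [23, 33, 10, 0, 0, 0],
    [25, 36, 10, 0, 0, 0]
  ]
}}

```text
t: 2.1
eef_pos: [476.6, 221.1, 303.2]
tcp_rot: [3.141, 0.002, 0.004]
ft_force: [-0.0, 0.4, -0.6]
opening: 0.788
```

>>> {"op": "arm_command", "data": {
  "steps": [
    [2.1, 3, 0, 0, 0, 0],
    [4.2, 6, 0, 0, 0, 0],
    [6.3, 9, 0, 0, 0, 0],
    [8.4, 12, 0, 0, 0, 0],
    [10.5, 15, 0, 0, 0, 0],
    [12.5, 18, 0, 0, 0, 0],
    [14, 20, 0, 0, 0, 0],
    [15, 21.41, 0, 0, 0, 0],
    [15.06, 21.41, 0, 0, 0, 0],
    [15.06, 21.41, 0, 0, 0, 0],
    [15.06, 21.41, 0, 0, 0, 0]
  ]
}}

```text
t: 3.02
eef_pos: [626.1, 9.3, 304.5]
tcp_rot: [-3.141, 0.001, 0.002]
ft_force: [-0.2, -0.5, -0.2]
opening: 0.79
```

>>> {"op": "arm_command", "data": {
  "steps": [
    [0, 0, 2, 0, 0, 0],
    [0, 0, 4.5, 0, 0, 0],
    [0, 0, 7, 0, 0, 0],
    [0, 0, 9, 0, 0, 0],
    [0, 0, 10, 0, 0, 0],
    [0, 0, 10.7, 0, 0, 0],
    [0, 0, 11.05, 0, 0, 0],
    [0, 0, 11.05, 0, 0, 0],
    [0, 0, 11.05, 0, 0, 0]
  ]
}}

```text
t: 3.77
eef_pos: [626.8, 8.9, 195.1]
tcp_rot: [3.142, -0.001, 0.001]
ft_force: [-0.8, 0.1, 0.2]
opening: 0.789
```

Run:
```python
from h import *
grab("scene","s1",(250,140,410,260),5)
print(state()['eef_pos'],state()['ft_force'])
```

```text
[626.78728351   8.88537349 195.26432282] [ 1.05422588  0.55396725 -0.52324746]
```

View pics/s1.png

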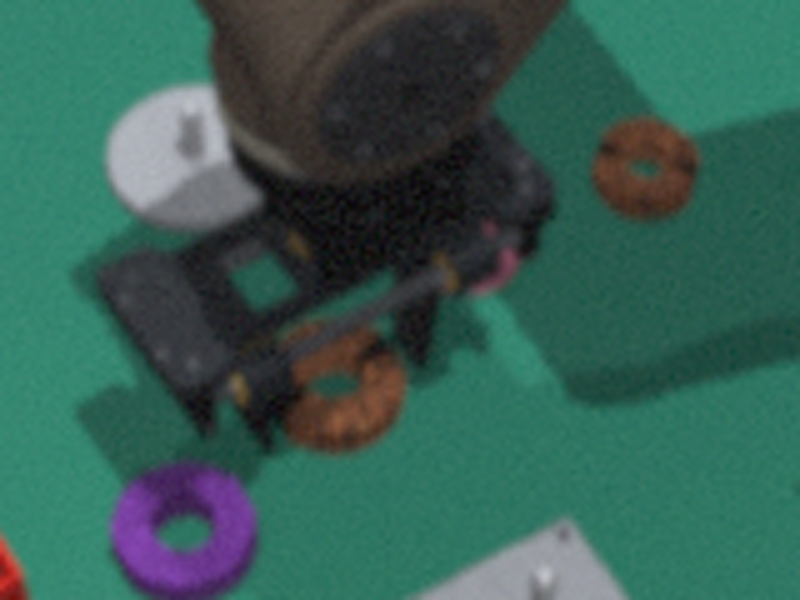

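The fingers straddle the large choke, at crop (265,420) and (420,330), with the ring between them. Closing and lifting 12 cm.

>>> {"op": "arm_command", "data": {
  "steps": [
    [0, 0, 0, 0, 0, 0],
    [0, 0, 0, 0, 0, 0],
    [0, 0, 0, 0, 0, 0],
    [0, 0, 0, 0, 0, 0],
    [0, 0, 0, 0, 0, 0],
    [0, 0, 0, 0, 0, 0]
  ],
  "jaw": 4.5
}}

```text
t: 4.32
eef_pos: [626.7, 8.7, 194.7]
tcp_rot: [-3.142, -0.001, 0.0]
ft_force: [-1.6, -0.2, 5.5]
opening: 0.608
```

>>> {"op": "arm_command", "data": {
  "steps": [
    [0, 0, -1, 0, 0, 0],
    [0, 0, -3, 0, 0, 0],
    [0, 0, -6, 0, 0, 0],
    [0, 0, -9, 0, 0, 0],
    [0, 0, -11, 0, 0, 0],
    [0, 0, -12, 0, 0, 0],
    [0, 0, -12, 0, 0, 0]
  ]
}}

```text
t: 4.9
eef_pos: [626.6, 8.8, 316.5]
tcp_rot: [3.141, -0.003, 0.0]
ft_force: [-0.2, 0.3, -2.7]
opening: 0.615
```

>>> {"op": "arm_command", "data": {
  "steps": [
    [0, -1, 0, 0, 0, 0],
    [0, -3, 0, 0, 0, 0],
    [-0.1, -6, 0, 0, 0, 0],
    [-0.2, -9, 0, 0, 0, 0],
    [-0.3, -12, 0, 0, 0, 0],
    [-0.35, -14, 0, 0, 0, 0],
    [-0.35, -14.93, 0, 0, 0, 0],
    [-0.35, -14.93, 0, 0, 0, 0],
    [-0.35, -14.93, 0, 0, 0, 0]
  ]
}}

```text
t: 5.65
eef_pos: [622.9, 158.1, 313.0]
tcp_rot: [3.141, 0.002, 0.001]
ft_force: [0.3, -0.2, -1.4]
opening: 0.614
```

>>> {"op": "arm_command", "data": {
  "steps": [
    [0, 0, 1.5, 0, 0, 0],
    [0, 0, 3.5, 0, 0, 0],
    [0, 0, 5, 0, 0, 0],
    [0, 0, 5.3, 0, 0, 0],
    [0, 0, 5.3, 0, 0, 0],
    [0, 0, 5.3, 0, 0, 0]
  ]
}}

```text
t: 6.15
eef_pos: [623.4, 157.3, 261.7]
tcp_rot: [-3.142, -0.0, -0.001]
ft_force: [-0.2, -0.2, -1.9]
opening: 0.611
```

Run:
```python
from h import *
grab("scene","s2",(290,180,430,300),5)
grab("top","t2",(210,130,350,230),5)
s=state();print(s['eef_pos'],s['ft_force'])
```

```text
[623.36616265 157.6406021  262.25798918] [ 0.38768136 -0.14286348 -2.13104264]
```

View pics/s2.png

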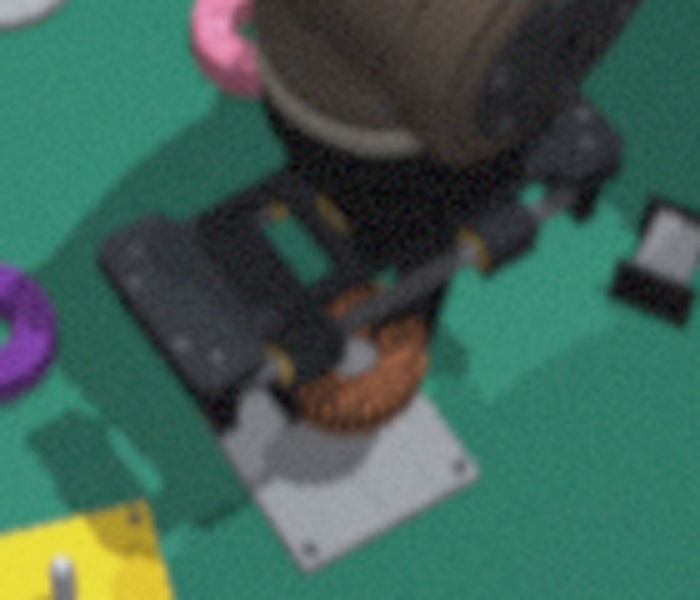

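The ring is level and centred over the post. Lowering.

>>> {"op": "arm_command", "data": {
  "steps": [
    [0, 0, 0.6, 0, 0, 0],
    [0, 0, 1.4, 0, 0, 0],
    [0, 0, 2.2, 0, 0, 0],
    [0, 0, 3, 0, 0, 0],
    [0, 0, 3.8, 0, 0, 0],
    [0, 0, 4.6, 0, 0, 0],
    [0, 0, 5.2, 0, 0, 0],
    [0, 0, 5.6, 0, 0, 0],
    [0, 0, 5.8, 0, 0, 0],
    [0, 0, 5.87, 0, 0, 0],
    [0, 0, 5.87, 0, 0, 0],
    [0, 0, 5.87, 0, 0, 0]
  ]
}}

```text
t: 7.25
eef_pos: [623.2, 158.1, 202.7]
tcp_rot: [-3.141, -0.001, 0.0]
ft_force: [-1.2, -0.0, -2.4]
opening: 0.611
```

>>> {"op": "arm_command", "data": {
  "steps": [
    [0, 0, 0.03, 0, 0, 0],
    [0, 0, 0.06, 0, 0, 0],
    [0, 0, 0.09, 0, 0, 0],
    [0, 0, 0.09, 0, 0, 0],
    [0, 0, 0.09, 0, 0, 0]
  ]
}}

```text
t: 7.67
eef_pos: [623.1, 158.1, 202.6]
tcp_rot: [-3.141, -0.001, 0.0]
ft_force: [-3.1, -0.8, 8.1]
opening: 0.611
```

Contact is light, so I'll open to 7.5 and rise.

>>> {"op": "arm_command", "data": {
  "steps": [
    [0, 0, 0, 0, 0, 0],
    [0, 0, 0, 0, 0, 0],
    [0, 0, 0, 0, 0, 0],
    [0, 0, 0, 0, 0, 0],
    [0, 0, 0, 0, 0, 0],
    [0, 0, -1, 0, 0, 0],
    [0, 0, -3, 0, 0, 0],
    [0, 0, -6, 0, 0, 0],
    [0, 0, -9, 0, 0, 0],
    [0, 0, -10, 0, 0, 0],
    [0, 0, -10, 0, 0, 0]
  ],
  "jaw": 7.5
}}

```text
t: 8.58
eef_pos: [623.3, 158.1, 305.0]
tcp_rot: [-3.141, -0.005, 0.0]
ft_force: [-0.4, -0.5, -0.4]
opening: 0.792
```

>>> {"op": "arm_command", "data": {
  "steps": [
    [-1.5, 1.4, 0, 0, 0, 0],
    [-4, 3.7, 0, 0, 0, 0],
    [-6.8, 6.3, 0, 0, 0, 0],
    [-9.6, 8.9, 0, 0, 0, 0],
    [-12.4, 11.5, 0, 0, 0, 0],
    [-15.2, 14.1, 0, 0, 0, 0],
    [-17.5, 16.3, 0, 0, 0, 0],
    [-18.58, 17.29, 0, 0, 0, 0],
    [-18.58, 17.29, 0, 0, 0, 0],
    [-18.58, 17.29, 0, 0, 0, 0],
    [-18.58, 17.29, 0, 0, 0, 0]
  ],
  "jaw": 6.2
}}

```text
t: 9.5
eef_pos: [437.9, -14.6, 301.3]
tcp_rot: [-3.141, 0.0, 0.0]
ft_force: [-0.2, 0.3, 0.5]
opening: 0.653
```

>>> {"op": "arm_command", "data": {
  "steps": [
    [0, 0, 2, 0, 0, 0],
    [0, 0, 4.5, 0, 0, 0],
    [0, 0, 7, 0, 0, 0],
    [0, 0, 9, 0, 0, 0],
    [0, 0, 9.9, 0, 0, 0],
    [0, 0, 10.4, 0, 0, 0],
    [0, 0, 10.7, 0, 0, 0],
    [0, 0, 10.7, 0, 0, 0],
    [0, 0, 10.7, 0, 0, 0]
  ]
}}

```text
t: 10.25
eef_pos: [437.6, -14.8, 195.2]
tcp_rot: [3.141, -0.001, 0.0]
ft_force: [0.4, 0.8, 1.0]
opening: 0.653
```

Run:
```python
from h import *
grab("scene","s3",(300,110,440,290),4)
s=state();print(s['eef_pos'],s['ft_force'],s['opening'])
```

```text
[437.51638668 -14.80700297 195.35743385] [-0.11803064 -0.05560606  0.35700695] 0.6510355083991474
```

View pics/s3.png

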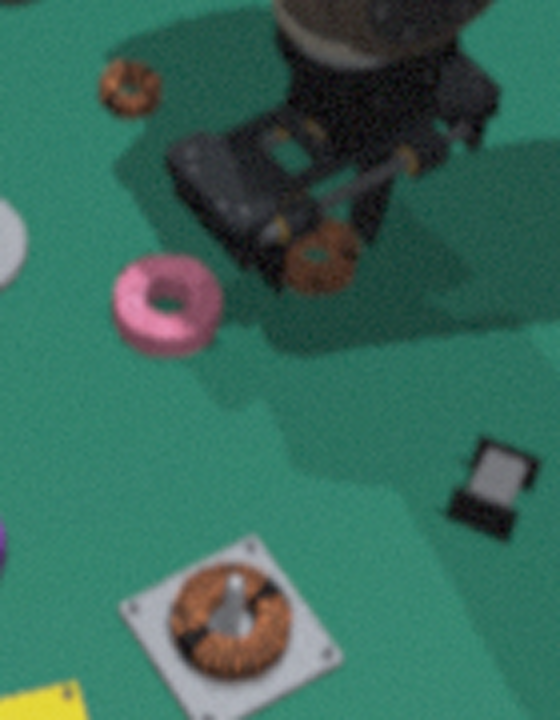

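The large choke sits flat on the tall spindle at crop (230,620), the medium is straddled at (320,258), and the pink ring is clear. Gripping and moving over.

>>> {"op": "arm_command", "data": {
  "steps": [
    [0, 0, 0, 0, 0, 0],
    [0, 0, 0, 0, 0, 0],
    [0, 0, 0, 0, 0, 0],
    [0, 0, 0, 0, 0, 0],
    [0, 0, 0, 0, 0, 0],
    [0, 0, -1, 0, 0, 0],
    [0, 0, -3, 0, 0, 0],
    [0, 0, -6, 0, 0, 0],
    [0, 0, -9, 0, 0, 0],
    [0, 0, -10, 0, 0, 0],
    [0, 0, -10, 0, 0, 0]
  ],
  "jaw": 3.5
}}

```text
t: 11.22
eef_pos: [437.4, -14.9, 296.8]
tcp_rot: [3.141, -0.004, 0.0]
ft_force: [0.2, -0.4, -0.9]
opening: 0.5
```

>>> {"op": "arm_command", "data": {
  "steps": [
    [1.5, -1.4, 0, 0, 0, 0],
    [4, -3.7, 0, 0, 0, 0],
    [6.8, -6.3, 0, 0, 0, 0],
    [9.6, -8.9, 0, 0, 0, 0],
    [12.4, -11.5, 0, 0, 0, 0],
    [15.2, -14.1, 0, 0, 0, 0],
    [17.5, -16.3, 0, 0, 0, 0],
    [18.58, -17.29, 0, 0, 0, 0],
    [18.58, -17.29, 0, 0, 0, 0],
    [18.58, -17.29, 0, 0, 0, 0],
    [18.58, -17.29, 3, 0, 0, 0],
    [18.58, -17.29, 3, 0, 0, 0]
  ]
}}

```text
t: 12.22
eef_pos: [621.5, 157.1, 260.3]
tcp_rot: [3.141, 0.007, -0.0]
ft_force: [-1.4, 0.1, -2.4]
opening: 0.501
```

Run:
```python
from h import *
grab("scene","s4",(290,190,430,310),5)
s=state();print(s['eef_pos'],s['ft_force'],s['opening'])
```

```text
[621.91196747 157.10959079 262.1888349 ] [-0.0104618  -1.08070266 -1.19355232] 0.49787345867815336
```

View pics/s4.png

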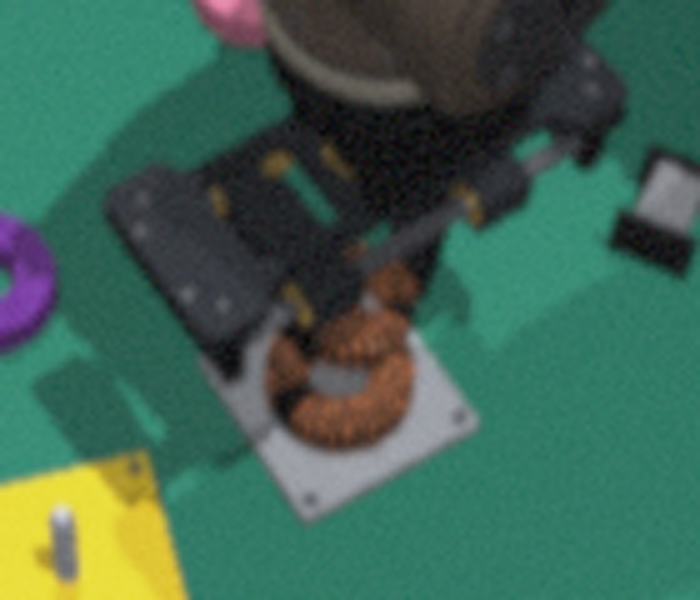

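>>> {"op": "arm_command", "data": {
  "steps": [
    [0, 0, 0, 0, 0, 0],
    [0, 0, 0.6, 0, 0, 0],
    [0, 0, 1.3, 0, 0, 0],
    [0, 0, 2, 0, 0, 0],
    [0, 0, 2.7, 0, 0, 0],
    [0, 0, 3.3, 0, 0, 0],
    [0, 0, 3.8, 0, 0, 0],
    [0, 0, 4.1, 0, 0, 0],
    [0, 0, 4.2, 0, 0, 0],
    [0, 0, 4.2, 0, 0, 0],
    [0, 0, 4.2, 0, 0, 0]
  ]
}}

```text
t: 13.18
eef_pos: [622.9, 158.1, 223.0]
tcp_rot: [3.142, 0.0, 0.0]
ft_force: [-3.6, -1.1, 4.5]
opening: 0.502
```

>>> {"op": "arm_command", "data": {
  "steps": [
    [0, 0, 0, 0, 0, 0],
    [0, 0, 0, 0, 0, 0],
    [0, 0, 0, 0, 0, 0],
    [0, 0, 0, 0, 0, 0],
    [0, 0, 0, 0, 0, 0],
    [0, 0, -1, 0, 0, 0],
    [0, 0, -3, 0, 0, 0],
    [0, 0, -6, 0, 0, 0],
    [0, 0, -8, 0, 0, 0],
    [0, 0, -8, 0, 0, 0]
  ],
  "jaw": 6.2
}}

```text
t: 14.02
eef_pos: [623.6, 158.2, 307.7]
tcp_rot: [-3.14, -0.007, 0.0]
ft_force: [0.5, 0.8, 0.5]
opening: 0.653
```

>>> {"op": "arm_command", "data": {
  "steps": [
    [-1, 2, 0, 0, 0, 0],
    [-2.5, 5, 0, 0, 0, 0],
    [-4, 8.3, 0, 0, 0, 0],
    [-5.7, 11.6, 0, 0, 0, 0],
    [-7.4, 15, 0, 0, 0, 0],
    [-9.1, 18.5, 0, 0, 0, 0],
    [-10.8, 22, 0, 0, 0, 0],
    [-12.5, 25.5, 0, 0, 0, 0],
    [-14.2, 29, 0, 0, 0, 0],
    [-16, 32.5, 0, 0, 0, 0],
    [-16.94, 34.47, 0, 0, 0, 0],
    [-16.94, 34.47, 0, 0, 0, 0]
  ],
  "jaw": 5.5
}}

```text
t: 15.02
eef_pos: [452.2, -189.7, 302.8]
tcp_rot: [3.141, -0.0, -0.004]
ft_force: [-0.1, 0.2, -0.1]
opening: 0.577
```

>>> {"op": "arm_command", "data": {
  "steps": [
    [0, 0, 0, 0, 0, 0],
    [0, 0, 0, 0, 0, 0],
    [0, 0, 2, 0, 0, 0],
    [0, 0, 4.5, 0, 0, 0],
    [0, 0, 7, 0, 0, 0],
    [0, 0, 9, 0, 0, 0],
    [0, 0, 10, 0, 0, 0],
    [0, 0, 10.5, 0, 0, 0],
    [0, 0, 10.85, 0, 0, 0],
    [0, 0, 10.85, 0, 0, 0],
    [0, 0, 10.85, 0, 0, 0]
  ]
}}

```text
t: 15.93
eef_pos: [454.0, -186.6, 194.8]
tcp_rot: [3.141, -0.001, 0.001]
ft_force: [-0.4, -0.7, 0.5]
opening: 0.578
```

Run:
```python
from h import *
grab("scene","s5",(270,80,410,280),4)
s=state();print(s['eef_pos'],s['ft_force'],s['opening'])
```

```text
[ 453.96551381 -186.62544288  194.91435514] [ 0.12002594 -0.22660114 -0.05971731] 0.5817653387163467
```

View pics/s5.png

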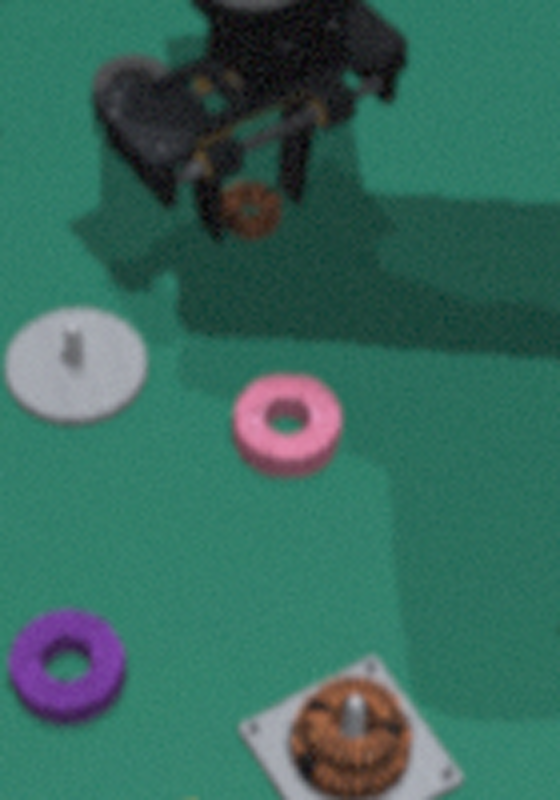

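The medium is stacked flat at crop (350,735) and the small choke is straddled at (250,210). Gripping and carrying.

>>> {"op": "arm_command", "data": {
  "steps": [
    [0, 0, 0, 0, 0, 0],
    [0, 0, 0, 0, 0, 0],
    [0, 0, 0, 0, 0, 0],
    [0, 0, 0, 0, 0, 0],
    [0, 0, 0, 0, 0, 0],
    [0, 0, -1, 0, 0, 0],
    [0, 0, -3, 0, 0, 0],
    [0, 0, -6, 0, 0, 0],
    [0, 0, -9, 0, 0, 0],
    [0, 0, -10, 0, 0, 0],
    [0, 0, -10, 0, 0, 0]
  ],
  "jaw": 2.5
}}

```text
t: 16.9
eef_pos: [453.8, -186.7, 297.0]
tcp_rot: [3.139, -0.004, 0.0]
ft_force: [0.1, 0.0, -0.9]
opening: 0.385
```

>>> {"op": "arm_command", "data": {
  "steps": [
    [1, -2, 0, 0, 0, 0],
    [2.5, -5, 0, 0, 0, 0],
    [4, -8.3, 0, 0, 0, 0],
    [5.7, -11.6, 0, 0, 0, 0],
    [7.4, -15, 0, 0, 0, 0],
    [9.1, -18.5, 0, 0, 0, 0],
    [10.8, -22, 0, 0, 0, 0],
    [12.5, -25.5, 0, 0, 0, 0],
    [14.2, -29, 0, 0, 0, 0],
    [16, -32.5, 0, 0, 0, 0],
    [16.94, -34.47, 0, 0, 0, 0],
    [16.94, -34.47, 0, 0, 0, 0]
  ]
}}

```text
t: 17.9
eef_pos: [623.9, 161.9, 292.7]
tcp_rot: [-3.141, 0.0, 0.004]
ft_force: [0.1, 0.6, -1.2]
opening: 0.386
```

>>> {"op": "arm_command", "data": {
  "steps": [
    [0, 0, 0, 0, 0, 0],
    [0, 0, 1, 0, 0, 0],
    [0, 0, 2.2, 0, 0, 0],
    [0, 0, 3, 0, 0, 0],
    [0, 0, 3, 0, 0, 0],
    [0, 0, 3, 0, 0, 0],
    [0, 0, 3, 0, 0, 0]
  ]
}}

```text
t: 18.48
eef_pos: [623.2, 157.7, 264.2]
tcp_rot: [-3.142, 0.0, -0.0]
ft_force: [-0.3, 0.0, -0.6]
opening: 0.388
```

Run:
```python
from h import *
grab("scene","s6",(320,210,400,290),8)
s=state();print(s['eef_pos'],s['ft_force'],s['opening'])
```

```text
[623.19403403 157.75362681 264.45237224] [ 0.09504776 -0.2162865  -0.79195049] 0.38688608930643215
```

View pics/s6.png

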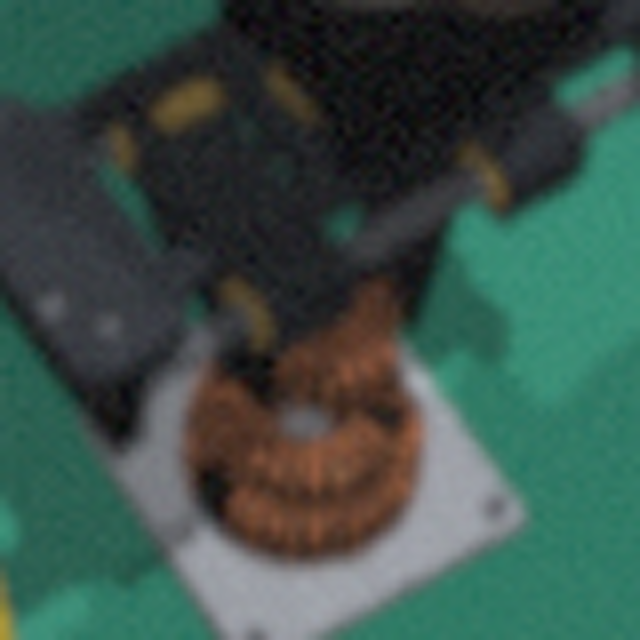

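>>> {"op": "arm_command", "data": {
  "steps": [
    [0, 0, 0.3, 0, 0, 0],
    [0, 0, 0.6, 0, 0, 0],
    [0, 0, 0.9, 0, 0, 0],
    [0, 0, 1.2, 0, 0, 0],
    [0, 0, 1.2, 0, 0, 0]
  ]
}}

```text
t: 18.95
eef_pos: [622.9, 158.1, 251.4]
tcp_rot: [3.142, 0.001, 0.0]
ft_force: [0.1, 0.1, -1.2]
opening: 0.387
```

>>> {"op": "arm_command", "data": {
  "steps": [
    [0, 0, 0.3, 0, 0, 0],
    [0, 0, 0.7, 0, 0, 0],
    [0, 0, 1.0, 0, 0, 0],
    [0, 0, 1.2, 0, 0, 0],
    [0, 0, 1.28, 0, 0, 0],
    [0, 0, 1.28, 0, 0, 0],
    [0, 0, 1.28, 0, 0, 0]
  ]
}}

```text
t: 19.53
eef_pos: [623.0, 158.0, 239.5]
tcp_rot: [-3.142, 0.0, 0.0]
ft_force: [-2.3, -0.1, 3.2]
opening: 0.39
```

>>> {"op": "arm_command", "data": {
  "steps": [
    [0, 0, 0, 0, 0, 0],
    [0, 0, 0, 0, 0, 0],
    [0, 0, 0, 0, 0, 0],
    [0, 0, 0, 0, 0, 0],
    [0, 0, 0, 0, 0, 0],
    [0, 0, -1, 0, 0, 0],
    [0, 0, -3, 0, 0, 0],
    [0, 0, -5.5, 0, 0, 0],
    [0, 0, -6.5, 0, 0, 0],
    [0, 0, -6.5, 0, 0, 0]
  ],
  "jaw": 5.2
}}

```text
t: 20.37
eef_pos: [623.3, 158.1, 307.3]
tcp_rot: [-3.141, -0.005, 0.0]
ft_force: [0.6, 0.1, 0.5]
opening: 0.546
```

>>> {"op": "arm_command", "data": {
  "steps": [
    [-1, 3, 0, 0, 0, 0],
    [-2, 6, 0, 0, 0, 0],
    [-3.2, 9.5, 0, 0, 0, 0],
    [-4.4, 13, 0, 0, 0, 0],
    [-5.7, 16.5, 0, 0, 0, 0],
    [-6.9, 20, 0, 0, 0, 0],
    [-8.1, 23.5, 0, 0, 0, 0],
    [-9.3, 27, 0, 0, 0, 0],
    [-10.5, 30.5, 0, 0, 0, 0],
    [-11.7, 34, 0, 0, 0, 0],
    [-12.9, 37.5, 0, 0, 0, 0],
    [-14, 41, 0, 0, 0, 0]
  ],
  "jaw": 7.0
}}

```text
t: 21.37
eef_pos: [482.0, -253.5, 303.5]
tcp_rot: [-3.141, 0.001, 0.0]
ft_force: [0.8, -0.9, -0.6]
opening: 0.739
```

>>> {"op": "arm_command", "data": {
  "steps": [
    [-1.2, 3.5, 0, 0, 0, 0],
    [-2.2, 6, 0, 0, 0, 0],
    [-2.46, 6.82, 0, 0, 0, 0],
    [-2.46, 6.82, 0, 0, 0, 0],
    [-2.46, 6.82, 2.5, 0, 0, 0],
    [-2.46, 6.82, 5.5, 0, 0, 0],
    [-2.46, 6.82, 8, 0, 0, 0],
    [-2.46, 6.82, 10, 0, 0, 0],
    [-2.46, 6.82, 10.7, 0, 0, 0],
    [-2.46, 6.82, 11.0, 0, 0, 0],
    [-2.46, 6.82, 11.0, 0, 0, 0],
    [-2.46, 6.82, 11.0, 0, 0, 0]
  ]
}}

```text
t: 22.37
eef_pos: [459.0, -319.8, 195.2]
tcp_rot: [3.141, -0.001, 0.001]
ft_force: [0.1, -0.3, 0.1]
opening: 0.734
```

Run:
```python
from h import *
im=grab("scene","x",(0,0,9,9),1)
a=cv2.resize(im[50:150,250:370],None,fx=4,fy=4,interpolation=cv2.INTER_CUBIC);b=cv2.resize(im[220:320,300:420],None,fx=4,fy=4,interpolation=cv2.INTER_CUBIC)
cv2.imwrite("pics/s7.png",np.hstack([a,b])[:, :800])
s=state();print(s['eef_pos'],s['ft_force'],s['opening'])
```

```text
[ 458.91761729 -319.98051657  195.39380552] [-0.13066411  0.40142931  0.53672844] 0.7348579242721837
```

View pics/s7.png

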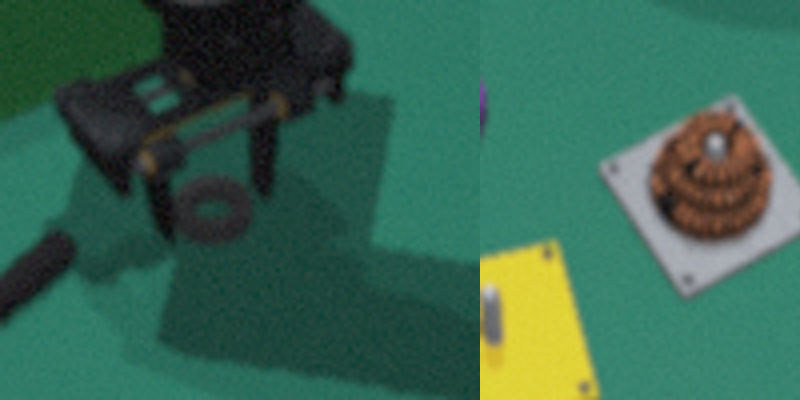

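All three chokes are stacked flat on the tall spindle, and the large core is straddled at (213,210). Gripping and carrying it to the disc.

>>> {"op": "arm_command", "data": {
  "steps": [
    [0, 0, 0, 0, 0, 0],
    [0, 0, 0, 0, 0, 0],
    [0, 0, 0, 0, 0, 0],
    [0, 0, 0, 0, 0, 0],
    [0, 0, 0, 0, 0, 0],
    [0, 0, -1, 0, 0, 0],
    [0, 0, -3, 0, 0, 0],
    [0, 0, -6, 0, 0, 0],
    [0, 0, -8, 0, 0, 0],
    [0, 0, -8, 0, 0, 0]
  ],
  "jaw": 4.0
}}

```text
t: 23.25
eef_pos: [458.9, -320.5, 278.4]
tcp_rot: [3.138, -0.004, 0.0]
ft_force: [0.2, -0.5, -0.9]
opening: 0.566
```

>>> {"op": "arm_command", "data": {
  "steps": [
    [1.3, -1.5, 0, 0, 0, 0],
    [3.5, -4, 0, 0, 0, 0],
    [6, -7, 0, 0, 0, 0],
    [8.5, -10, 0, 0, 0, 0],
    [11, -13, 0, 0, 0, 0],
    [13.2, -15.6, 0, 0, 0, 0],
    [14.6, -17.3, 0, 0, 0, 0],
    [15.1, -17.96, 0, 0, 0, 0],
    [15.1, -17.96, 0, 0, 0, 0],
    [15.1, -17.96, 1.5, 0, 0, 0],
    [15.1, -17.96, 2.5, 0, 0, 0],
    [15.1, -17.96, 2.5, 0, 0, 0]
  ]
}}

```text
t: 24.25
eef_pos: [608.4, -141.5, 247.1]
tcp_rot: [-3.14, 0.004, -0.001]
ft_force: [-0.2, 1.0, -1.0]
opening: 0.566
```

Run:
```python
from h import *
grab("scene","s8",(240,110,340,210),6)
s=state();print(s['eef_pos'],s['ft_force'],s['opening'])
```

```text
[ 608.70890944 -141.54706592  248.16000678] [ 0.24222677  0.28867029 -0.84283872] 0.5648266226115585
```

View pics/s8.png

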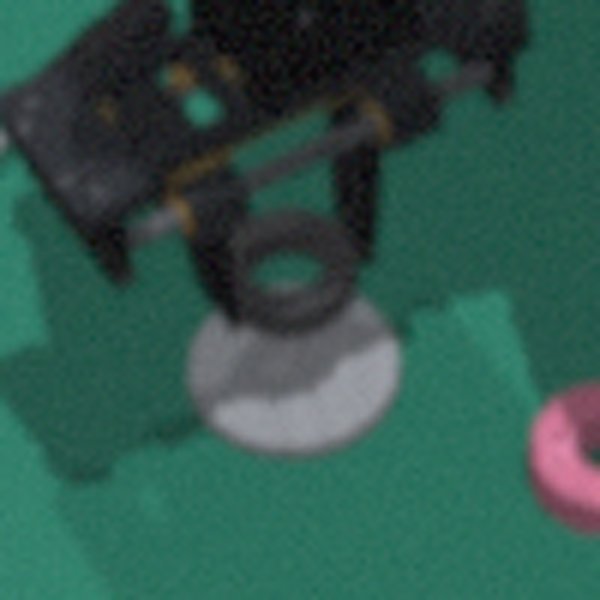

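The core is level, with the disc below at crop (295,370). Lowering.

>>> {"op": "arm_command", "data": {
  "steps": [
    [0, 0, 0, 0, 0, 0],
    [0, 0, 0.6, 0, 0, 0],
    [0, 0, 1.3, 0, 0, 0],
    [0, 0, 2, 0, 0, 0],
    [0, 0, 2.8, 0, 0, 0],
    [0, 0, 3.6, 0, 0, 0],
    [0, 0, 4.2, 0, 0, 0],
    [0, 0, 4.55, 0, 0, 0],
    [0, 0, 4.7, 0, 0, 0],
    [0, 0, 4.74, 0, 0, 0],
    [0, 0, 4.74, 0, 0, 0],
    [0, 0, 4.74, 0, 0, 0]
  ]
}}

```text
t: 25.3
eef_pos: [609.3, -140.4, 202.7]
tcp_rot: [-3.141, 0.001, 0.0]
ft_force: [-4.8, 0.7, 10.7]
opening: 0.564
```

>>> {"op": "arm_command", "data": {
  "steps": [
    [0, 0, 0, 0, 0, 0],
    [0, 0, 0, 0, 0, 0],
    [0, 0, 0, 0, 0, 0],
    [0, 0, 0, 0, 0, 0],
    [0, 0, 0, 0, 0, 0],
    [0, 0, -1, 0, 0, 0],
    [0, 0, -3, 0, 0, 0],
    [0, 0, -6, 0, 0, 0],
    [0, 0, -9, 0, 0, 0],
    [0, 0, -10, 0, 0, 0],
    [0, 0, -10, 0, 0, 0]
  ],
  "jaw": 7.0
}}

```text
t: 26.22
eef_pos: [609.8, -140.6, 305.2]
tcp_rot: [3.14, -0.005, 0.0]
ft_force: [-0.2, -0.2, -0.5]
opening: 0.736
```

>>> {"op": "arm_command", "data": {
  "steps": [
    [0, -3, 0, 0, 0, 0],
    [-0.2, -6.5, 0, 0, 0, 0],
    [-0.3, -10, 0, 0, 0, 0],
    [-0.4, -14, 0, 0, 0, 0],
    [-0.5, -18, 0, 0, 0, 0],
    [-0.6, -22, 0, 0, 0, 0],
    [-0.8, -26, 0, 0, 0, 0],
    [-1, -30, 0, 0, 0, 0],
    [-1.2, -34, 0, 0, 0, 0],
    [-1.3, -38, 0, 0, 0, 0],
    [-1.4, -42, 0, 0, 0, 0],
    [-1.48, -45, 0, 0, 0, 0]
  ],
  "jaw": 5.8
}}

```text
t: 27.22
eef_pos: [593.8, 312.4, 300.4]
tcp_rot: [3.141, 0.002, 0.001]
ft_force: [0.6, -0.0, 1.3]
opening: 0.608
```

>>> {"op": "arm_command", "data": {
  "steps": [
    [0, -1.12, 0, 0, 0, 0],
    [0, -1.12, 0, 0, 0, 0],
    [0, -1.12, 0, 0, 0, 0],
    [0, -1.12, 2.5, 0, 0, 0],
    [0, -1.12, 5.5, 0, 0, 0],
    [0, -1.12, 8, 0, 0, 0],
    [0, -1.12, 10, 0, 0, 0],
    [0, -1.12, 10.6, 0, 0, 0],
    [0, -1.12, 10.8, 0, 0, 0],
    [0, -1.12, 10.8, 0, 0, 0],
    [0, -1.12, 10.8, 0, 0, 0]
  ]
}}

```text
t: 28.13
eef_pos: [595.1, 320.1, 195.3]
tcp_rot: [-3.141, -0.002, -0.0]
ft_force: [0.4, 0.3, 1.4]
opening: 0.607
```

Run:
```python
from h import *
im=grab("scene","x",(0,0,9,9),1)
a=cv2.resize(im[260:360,360:480],None,fx=4,fy=4,interpolation=cv2.INTER_CUBIC);b=cv2.resize(im[130:230,250:370],None,fx=4,fy=4,interpolation=cv2.INTER_CUBIC)
cv2.imwrite("pics/s9.png",np.hstack([a,b])[:, :800])
s=state();print(s['eef_pos'],s['ft_force'],s['opening'])
```

```text
[595.05736606 320.32756508 195.42641097] [-1.1984108   0.00698111 -0.90852177] 0.611149557479936
```

View pics/s9.png

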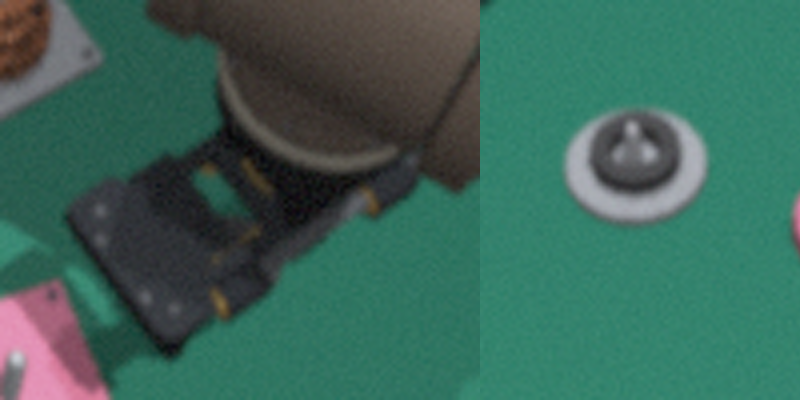

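The large core sits flat on the disc. The gripper hides the small core, so the jaw opening will tell; I expect about 0.43.

>>> {"op": "arm_command", "data": {
  "steps": [
    [0, 0, 0, 0, 0, 0],
    [0, 0, 0, 0, 0, 0],
    [0, 0, 0, 0, 0, 0],
    [0, 0, 0, 0, 0, 0],
    [0, 0, 0, 0, 0, 0],
    [0, 0, -1, 0, 0, 0],
    [0, 0, -3, 0, 0, 0],
    [0, 0, -6, 0, 0, 0],
    [0, 0, -9, 0, 0, 0],
    [0, 0, -10, 0, 0, 0],
    [0, 0, -10, 0, 0, 0]
  ],
  "jaw": 2.8
}}

```text
t: 29.1
eef_pos: [594.8, 320.8, 297.3]
tcp_rot: [-3.14, -0.005, 0.0]
ft_force: [0.3, 0.1, -1.3]
opening: 0.436
```

>>> {"op": "arm_command", "data": {
  "steps": [
    [0, 2, 0, 0, 0, 0],
    [0.2, 5.5, 0, 0, 0, 0],
    [0.3, 9.5, 0, 0, 0, 0],
    [0.4, 13.5, 0, 0, 0, 0],
    [0.5, 17.5, 0, 0, 0, 0],
    [0.6, 21.5, 0, 0, 0, 0],
    [0.8, 25.5, 0, 0, 0, 0],
    [1, 29.5, 0, 0, 0, 0],
    [1.2, 33.5, 0, 0, 0, 0],
    [1.3, 37.5, 0, 0, 0, 0],
    [1.4, 41.5, 0, 0, 0, 0],
    [1.48, 44.5, 0, 0, 0, 0]
  ]
}}

```text
t: 30.1
eef_pos: [609.0, -127.3, 292.4]
tcp_rot: [-3.141, 0.002, -0.001]
ft_force: [-0.1, 1.3, -0.9]
opening: 0.433
```

>>> {"op": "arm_command", "data": {
  "steps": [
    [0, 1.2, 0, 0, 0, 0],
    [0, 1.62, 0, 0, 0, 0],
    [0, 1.62, 0, 0, 0, 0],
    [0, 1.62, 1.5, 0, 0, 0],
    [0, 1.62, 3.5, 0, 0, 0],
    [0, 1.62, 5, 0, 0, 0],
    [0, 1.62, 5, 0, 0, 0],
    [0, 1.62, 5, 0, 0, 0],
    [0, 1.62, 5, 0, 0, 0]
  ]
}}

```text
t: 30.85
eef_pos: [609.8, -139.5, 244.6]
tcp_rot: [3.142, -0.001, 0.002]
ft_force: [-0.5, 0.2, -0.5]
opening: 0.434
```

Run:
```python
from h import *
grab("scene","s10",(240,110,340,210),6)
s=state();print(s['eef_pos'],s['ft_force'],s['opening'])
```

```text
[ 609.85347659 -139.75130065  244.91106483] [0.35893769 0.70969671 0.38229897] 0.43108799254810237
```

View pics/s10.png

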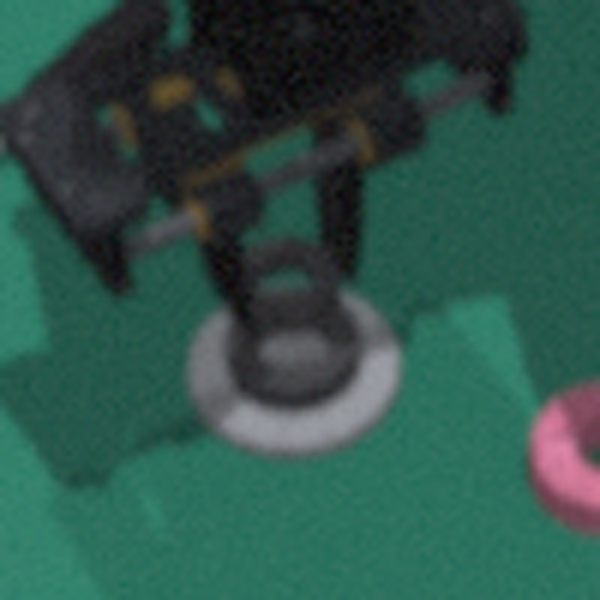

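The small core is held level above the post (bottom at about 50 mm). Lowering.

>>> {"op": "arm_command", "data": {
  "steps": [
    [0, 0, 0.3, 0, 0, 0],
    [0, 0, 0.7, 0, 0, 0],
    [0, 0, 1.1, 0, 0, 0],
    [0, 0, 1.5, 0, 0, 0],
    [0, 0, 1.9, 0, 0, 0],
    [0, 0, 2.3, 0, 0, 0],
    [0, 0, 2.5, 0, 0, 0],
    [0, 0, 2.6, 0, 0, 0],
    [0, 0, 2.62, 0, 0, 0],
    [0, 0, 2.62, 0, 0, 0],
    [0, 0, 2.62, 0, 0, 0]
  ]
}}

```text
t: 31.82
eef_pos: [609.4, -140.5, 218.5]
tcp_rot: [-3.142, 0.0, 0.0]
ft_force: [-4.3, 0.9, 10.3]
opening: 0.433
```

Contact. I'll release, rise, and move aside so both cameras can see.

>>> {"op": "arm_command", "data": {
  "steps": [
    [0, 0, 0, 0, 0, 0],
    [0, 0, 0, 0, 0, 0],
    [0, 0, 0, 0, 0, 0],
    [0, 0, 0, 0, 0, 0],
    [0, 0, 0, 0, 0, 0],
    [0, 0, -1, 0, 0, 0],
    [0, 0, -3, 0, 0, 0],
    [0, 0, -6, 0, 0, 0],
    [0, 0, -9, 0, 0, 0],
    [0, 0, -12, 0, 0, 0],
    [0, 0, -14, 0, 0, 0],
    [0, 0, -14, 0, 0, 0]
  ],
  "jaw": 5.8
}}

```text
t: 32.82
eef_pos: [609.8, -140.6, 363.0]
tcp_rot: [3.139, -0.007, 0.0]
ft_force: [0.6, 0.7, 1.0]
opening: 0.607
```

>>> {"op": "arm_command", "data": {
  "steps": [
    [-2, 3, 0, 0, 0, 0],
    [-4, 6, 0, 0, 0, 0],
    [-6, 9, 0, 0, 0, 0],
    [-8, 12, 0, 0, 0, 0],
    [-10, 15, 0, 0, 0, 0],
    [-11, 18, 0, 0, 0, 0],
    [-12, 21, 0, 0, 0, 0],
    [-12, 24, 0, 0, 0, 0],
    [-12, 26, 0, 0, 0, 0],
    [-12, 26, 0, 0, 0, 0],
    [-12, 26, 0, 0, 0, 0],
    [-12, 26, 0, 0, 0, 0]
  ]
}}

```text
t: 33.82
eef_pos: [489.5, -399.9, 357.4]
tcp_rot: [-3.141, 0.001, 0.0]
ft_force: [-0.4, 1.0, -0.4]
opening: 0.61
```

Run:
```python
from h import *
a=read_camera("top");b=read_camera("scene")
f=lambda im,x0,y0:cv2.resize(im[y0:y0+100,x0:x0+133],None,fx=3,fy=3,interpolation=cv2.INTER_CUBIC)
o=np.vstack([np.hstack([f(b,290,210),f(b,230,120)]),np.hstack([f(a,220,140),f(a,310,140)])])
cv2.imwrite("pics/f.png",cv2.cvtColor(o,cv2.COLOR_RGB2BGR))
cv2.imwrite("pics/f2.png",cv2.cvtColor(b,cv2.COLOR_RGB2BGR))
s=state();print(s['t'],s['eef_pos'],s['ft_force'],s['opening'])
```

```text
33.9167 [ 489.77952014 -399.49052571  357.73424877] [0.55528122 0.49683358 0.28641769] 0.6115210063396325
```

View pics/f.png

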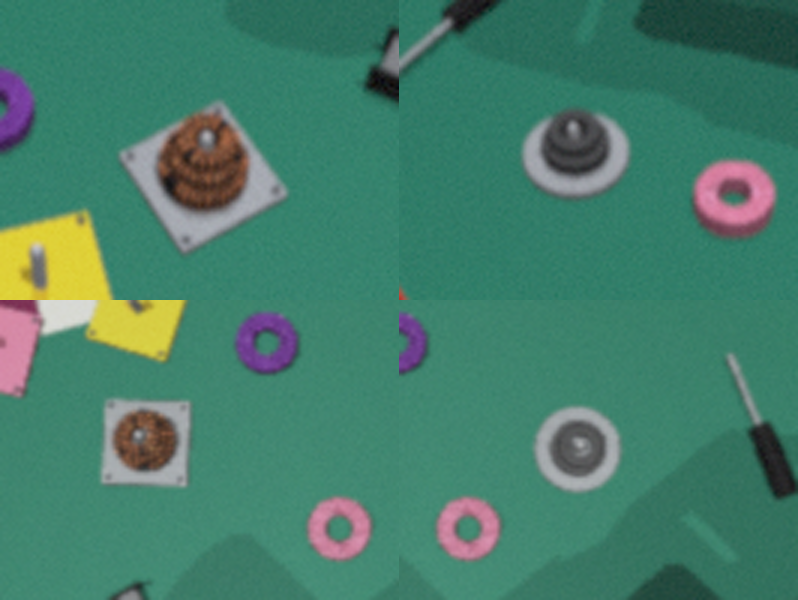

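View pics/f2.png

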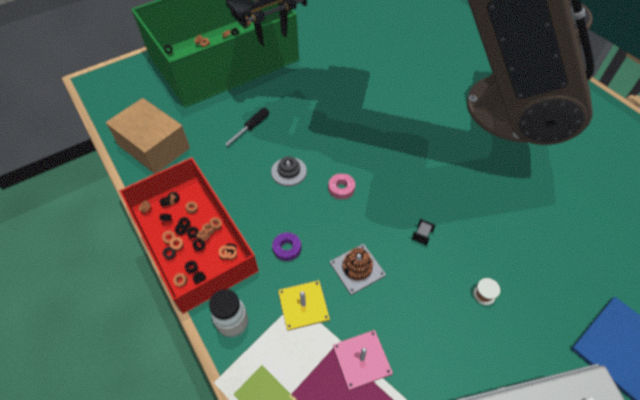

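Both stacks are flat and in order: chokes at scene (357,265), cores at (288,168). The spool, former and screwdriver are unmoved, and the gripper is clear of everything.

```bash
python3 -c "
from cell import *
print(job_done())"
```

```text
the job is handed in; nothing more can be done
None
```

The job is done and handed in at about 34 s of the 112 s. The three copper-wound chokes are on the tall grey spindle and the two bare ferrite cores are on the short one, with the largest piece at the bottom of each stack. Every piece was lowered to light contact (about 3–11 N on the last wrist readings) and then released.

**Last checks:** the final pictures from both cameras show both stacks flat and in order. The wire spool, coil former, screwdriver and the pink, purple and yellow look-alikes appear where they started, judged by eye. The gripper was empty and about 170 mm above the bench, touching nothing.

**Failures and disagreements:** no check failed. The two cameras agreed to within about 1.5 mm on every position. The only blind moment was gripping the small core, which the gripper hid from view. Its jaw opening of 0.436 is about 41.5 mm, matching the core's 42 mm diameter.

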